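Pump up the pressure filter and shut its valve

ROBOT

A 6-joint arm with a two-finger parallel gripper is mounted at the origin on the work surface. World frame = base frame: x ahead of the robot, y to its left, z up, the work surface at z = 0. Lengths are in m, angles in rad, forces in N, time in s.
With the tool pointing down it reaches from about 0.15 to 0.775 m from the base axis. Payload 6.1 kg.
Tool frame: the origin (TCP) lies on the mounting face of the last link; the fingertips stand 173 mm ahead of it and the grasp point (between the pads) lies 155 mm ahead of it; z points along the fingers, x is the direction in which the jaws open and shut, and the axes are right-handed (so a half turn about z gives the same grasp; the last joint's range is limited). The gripper opens to 85 mm and grips with 20 to 120 N. Pads are 22 mm wide; open, the fingers measure 114 mm over their backs; the gripper's body (76 mm by 85 mm) begins 54 mm behind the grasp point. The pads swing forward as they close: fully open they stand 13 mm farther back than shut.
Start: joints at [-1.216, 0.126, -0.04, 1.405, 0, 1.571], TCP at [0.182, -0.492, 0.405] pointing down, gripper open.
Joint ranges: [-2.72, 2.72], [-0.95, 1.95], [-1.27, 1.35], [-1.78, 2.02], [-1.46, 1.47], [-3.14, 3.14]. Speed limits (rad/s): [2.39, 2.39, 3.01, 3.14, 3.14, 3.14].

INTERFACE

Orientations are given as a unit quaternion [w, x, y, z].
In Python, from cell import manip, snapshot, camera_model, workorder, monitor gives the robot as it stands. The module is installed in compiled form; this text tells all that it offers. Calls block until the motion is done:
- manip.reach(position, orientation): joint-space move of the TCP to a pose.
- manip.move_linear(position, feed=0.15, ori=None): straight line of the TCP; ori=None keeps the orientation; feed is the mean speed in m/s.
- manip.movej(angles): joint-space move.
- manip.move_gripper(opening): finger opening in m; the grip force is fixed at half the most; returns when the fingers have stopped.
- manip.hold(seconds).
- manip.inverse_kinematics(position, orientation): joint angles nearest the present ones, or None.
- snapshot(name): name is "scene" or "top" or "wrist"; returns the picture (400x640x3 uint8, red, green, blue); there is no depth.
- camera_model(name): a dict with "intrinsics" (3x3 intrinsics, pixels), "R" (3x3) and "t" (3): a world point X has camera coordinates R X + t; the wrist camera has in their place "T_tool_cam" (4x4, takes a point from camera to tool coordinates, whose origin is the TCP and whose axes are the tool frame's). Camera axes: x right, y down, z forward; pixel columns grow to the right and rows downward; lengths in m; the calibration is good to about 2 mm. A picture is of the moment at which its call begins: read the wrist's pose just before it. camera_model takes no time and is no camera call.
A pose or a line that the arm cannot do raises manip.IKError and nothing moves.
- workorder.finish_job(): hands the job in, once; it reports no verdict.
Readings, each from a call of its own:
- monitor.read_time_s(): time.
- monitor.read_q(): joint angles.
- monitor.read_joint_vel(): joint speeds.
- monitor.read_tau(): joint torques, N m.
- monitor.read_position(): TCP position.
- monitor.read_ee_rot(): TCP orientation.
- monitor.read_contact_force(): force on the tool from outside, world axes, zero at the start.
- monitor.read_ft_torque(): the same for the moment, N m.
- monitor.read_finger_gap(): finger opening in m.
Only numpy, scipy, OpenCV 4.12 (cv2) and the standard library are available. Lean on these libraries where they do the work, as an engineer would, in place of code of your own. Each camera call takes 0.05 s, during which the arm holds its last target.

TASK

Push the hand pump's plunger all the way down again and again, letting it spring fully back up each time, until the white indicator pin has come fully out, level with the top of the sight plate beside it. Then push the shut-off lever right round to its stop, across its nozzle, and draw clear. Do not pull or touch the pin, do not grip or lift anything, and leave the other things on the bench where they stand.

Things in the scene. Friction and masses are not known exactly. Their poses are not given: they have to be found in the camera images.
- pump: Hand pressure pump bolted to the bench: base plate 170 x 310 mm, 12 mm thick, turned up to 0.4 rad. Origin on the bench under the plunger's axis, z up. In its frame (mm): barrel 60 across at (0, 0), cap up to 95 high; pin turret 44 across, 90 high at (0, 100); brass valve 38 across, 62 high at (0, -110), its nozzle to x -65 at 36 high; steel vessel 72 across, 112 high at (90, -30).
- plunger (a joint): How far the plunger is pressed, m: 0 fully up, 0.030 at its bottom stop. Pressed slowly it takes about 7 N at first and 16 to 18 N at the bottom; a spring returns it within 0.5 s. A ratchet lifts the pin about 8 mm with every full stroke (the first may give 2 to 12 mm); half strokes may give nothing, and it must come fully up between strokes. The pin keeps its height as the plunger returns.
- plunger_top (a point): Centre of the flat top of the plunger's black head (a disc 56 mm across, 14 mm thick); 160 mm above the bench when up, 130 mm when fully pressed.
- pin (a joint): How far the indicator pin is out, m: 0 down, 0.040 fully out, at its stop. It starts somewhere between 0 and 0.014. More strokes at the stop do no harm.
- pin_top (a point): Centre of the top of the white indicator pin (16 mm across); 94 mm above the bench when down, 134 mm when fully out, then level with the top of the dark upright sight plate beside it (24 mm wide, 4 thick, 21 mm from the pin's axis to the pump's -x).
- valve_lever (a joint): Angle of the shut-off lever, rad, growing counter-clockwise from above: at 0 it points to the pump's -x, in line with the nozzle (open); at 1.571, its stop, to the pump's -y (shut). Starts between 0 and 0.3 and stays where it is left (0.07 N m, about 1.2 N at its post). A steel bar 16 mm wide, 65 to 75 mm above the bench, reaching 68 mm from its pivot.
- lever_post (a point): Centre of the top of the black post standing on the lever's end: 18 mm across, 58 mm from the pivot, its top 113 mm above the bench, its foot (the bar's upper face) at 75 mm.
- lever_pivot (a point): On the lever's pivot axis, 70 mm above the bench, at (0, -110) mm in the pump's frame.
- amber_bottle: Bystander: amber glass bottle, 58 mm across, 125 mm tall; origin at the centre of its underside. To be left alone.
- flask: Bystander: conical glass flask, 82 mm across the foot, 108 mm tall; origin at the centre of its underside. To be left alone.
- beaker: Bystander: glass beaker, 68 mm across, 85 mm tall; origin at the centre of its underside. To be left alone.
- vial: Bystander: small glass vial, 26 mm across, 50 mm tall; origin at the centre of its underside. To be left alone.
- stopper: Bystander: rubber stopper, up to 34 mm across, 30 mm tall; origin at the centre of its underside. To be left alone.
- spatula: Bystander: steel spatula lying flat, 170 mm long along its x; origin at the underside, in the middle. To be left alone.
- wash_bottle: Bystander: white plastic wash bottle, 66 mm across, 140 mm tall; origin at the centre of its underside. To be left alone.

How it is judged:
By the outcome, as a careful person would: the job done as asked, in the order asked, and still so for the second after the job is handed in, with the robot touching nothing.
It also fails if it takes over 58 s, if anything falls off the work surface, if the arm or the gripper's body presses on something with over 40 N, if the wrist force passes 120 N, or if a joint passes its speed limit or range.

## Working session

There is one attempt and no reset: what is moved stays moved. The work goes in short steps, each a Python script; the robot and the scene stay as the last script left them, time stands still between calls to the robot, and variables do not carry over. Pictures are saved under pics/ and viewed, and the job is handed in when it is done.

```bash
mkdir -p pics
cat > h.py <<'E'
from cell import manip, snapshot, camera_model, workorder, monitor
import numpy as np, cv2
def save(n,f):
    im=snapshot(n); cv2.imwrite('pics/'+f,im[:,:,::-1]); return im
def ray(n,uv):
    c=camera_model(n);K=np.array(c['intrinsics']);R=np.array(c['R']);t=np.array(c['t'])
    return -R.T@t, R.T@np.linalg.inv(K)@np.array([uv[0],uv[1],1.])
def onz(n,uv,z):
    o,d=ray(n,uv); return o+d*(z-o[2])/d[2]
def proj(n,X):
    c=camera_model(n);p=np.array(c['intrinsics'])@(np.array(c['R'])@np.array(X)+np.array(c['t'])); return p[:2]/p[2]
def tri(a,b):
    (o1,d1),(o2,d2)=a,b
    s=np.linalg.lstsq(np.stack([d1,-d2],1),o2-o1,rcond=None)[0]
    p,q=o1+s[0]*d1,o2+s[1]*d2
    return (p+q)/2,np.linalg.norm(p-q)
E
python3 - <<'E'
from h import *
save('scene','s0.png');save('top','t0.png')
for n in('scene','top'):
    c=camera_model(n);print(n,c['intrinsics'],-np.array(c['R']).T@np.array(c['t']))
print(monitor.read_time_s(),monitor.read_position(),monitor.read_ee_rot(),monitor.read_contact_force())
E
```

```text
scene [[459.79594818   0.         320.22975043]
 [  0.         459.79594818 198.39960418]
 [  0.           0.           1.        ]] [1.14559247 0.57685629 0.97675966]
top [[462.4604176    0.         321.2265146 ]
 [  0.         462.4604176  198.37482795]
 [  0.           0.           1.        ]] [0.51743772 0.0632181  1.17515324]
0.1 [ 0.18232628 -0.49219637  0.403982  ] [-4.14575561e-04  8.20779803e-01 -5.71244230e-01 -6.10835829e-04] [ 0.82982184 -0.28552065  0.93947635]
```

View pics/s0.png

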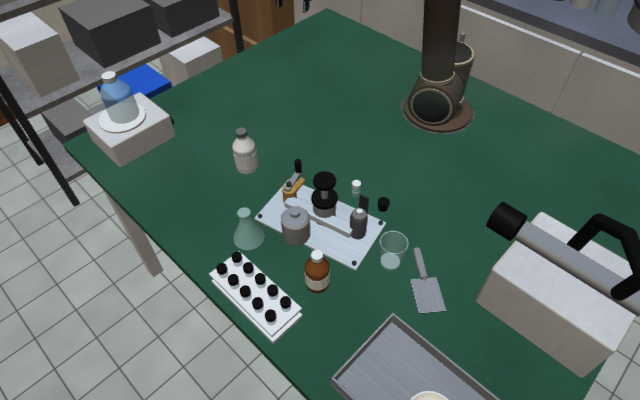

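View pics/t0.png

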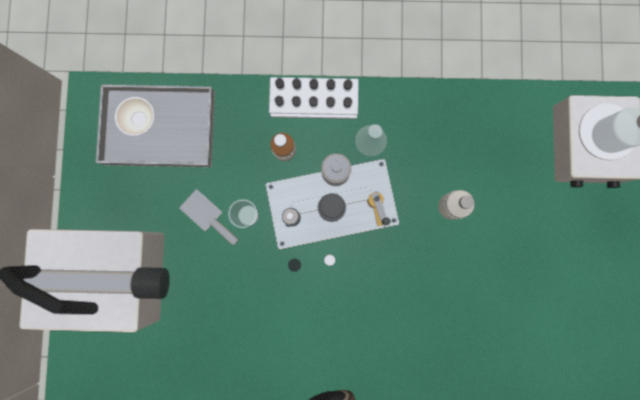

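Run:
```python
from h import *
t=cv2.imread('pics/t0.png');s=cv2.imread('pics/s0.png')
cv2.imwrite('pics/t0z.png',cv2.resize(t[140:260,260:410],None,fx=5,fy=5,interpolation=cv2.INTER_CUBIC))
cv2.imwrite('pics/s0z.png',cv2.resize(s[150:270,250:400],None,fx=5,fy=5,interpolation=cv2.INTER_CUBIC))
for p in [(0,0,0),(.5,0,0),(.5,.2,0),(.18,-.49,.4)]: print(p,proj('top',p),proj('scene',p))
for uv,z in [((332,207),.16),((386,221),.113),((290,213),.094)]: print(onz('top',uv,z))
```

```text
(0, 0, 0) [346.51986638 455.2646199 ] [436.52063534 109.07185137]
(0.5, 0, 0) [350.05449496 248.16936834] [334.31403277 189.67740965]
(0.5, 0.2, 0) [270.97879956 246.34417244] [389.70196614 229.09417764]
(0.18, -0.49, 0.4) [668.32040218 461.66398181] [290.11191731 -42.60243554]
[0.59152122 0.04984494 0.16      ]
[ 0.5655208  -0.07523374  0.113     ]
[0.58006863 0.14701796 0.094     ]
```

View pics/t0z.png

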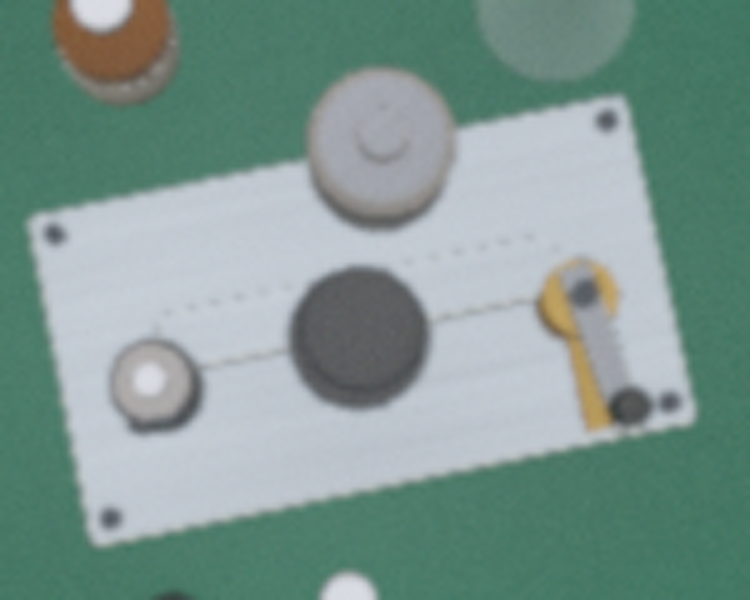

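View pics/s0z.png

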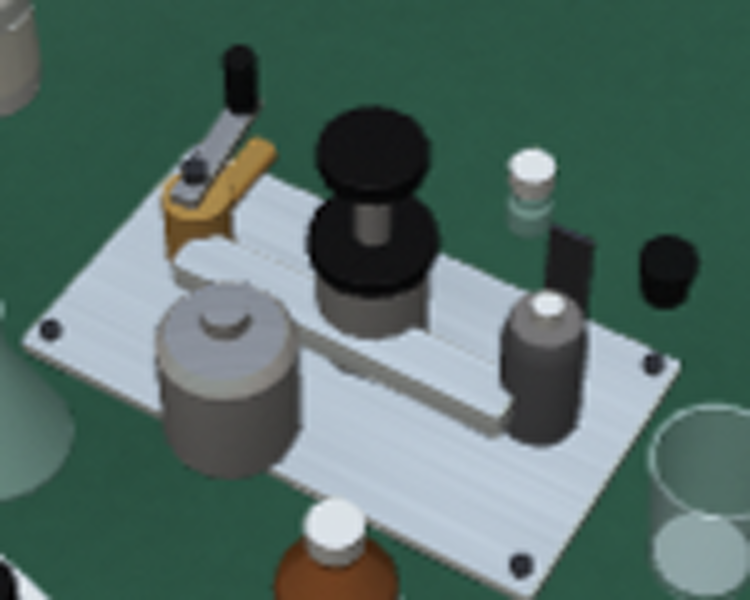

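Run:
```python
from h import *
f=lambda x,y,ox,oy:((x+.5)/5-.5+ox,(y+.5)/5-.5+oy)
P={}
for n,a,b in [('head',(361,331),(373,147)),('pin',(150,378),(548,300)),('post',(630,403),(240,57)),('bolt',(584,290),(196,162)),('vessel',(381,137),(226,318))]:
    p,e=tri(ray('top',f(*a,260,140)),ray('scene',f(*b,250,150)));print(n,p.round(4),e.round(4));P[n]=p
# plate corners
for c in [(30,215),(625,96),(694,420),(97,547)]: print(onz('top',f(*c,260,140),.012).round(4))
bolts=[onz('top',f(*c,260,140),.014) for c in [(55,234),(606,120),(670,402),(110,518)]]
print(np.round(bolts,4),np.mean(bolts,0))
# yaw from plate edges: pump +y direction
for a,b in[((30,215),(625,96)),((97,547),(694,420))]:
    d=onz('top',f(*a,260,140),.012)-onz('top',f(*b,260,140),.012); print('len',np.linalg.norm(d),'yaw',np.arctan2(-d[0],d[1]))
h=onz('top',f(361,331,260,140),.16);l=onz('top',f(630,403,260,140),.113);pin=onz('top',f(150,378,260,140),P['pin'][2])
print(h,l,pin)
```

```text
head [0.5945 0.0503 0.1554] 0.0001
pin [0.5738 0.148  0.1026] 0.0022
post [ 0.5672 -0.0742  0.1113] 0.0007
bolt [ 0.6208 -0.0547  0.0858] 0.0023
vessel [0.6898 0.0424 0.1011] 0.0008
[0.6606 0.2175 0.012 ]
[ 0.7281 -0.0832  0.012 ]
[ 0.5643 -0.1195  0.012 ]
[0.494  0.1783 0.012 ]
[[ 0.651   0.2043  0.014 ]
 [ 0.7152 -0.0735  0.014 ]
 [ 0.5729 -0.1071  0.014 ]
 [ 0.5086  0.172   0.014 ]] [0.61194116 0.04891651 0.014     ]
len 0.30825190024017546 yaw 0.22081749532140574
len 0.3060091989295299 yaw 0.231592468076058
[0.59415822 0.0503397  0.16      ] [ 0.56733474 -0.07429902  0.113     ] [0.57443747 0.14713553 0.10256146]
```

```bash
cat >> h.py <<'E'
def dq(a): return [0,float(np.cos(a/2)),float(np.sin(a/2)),0]
HX,HY=0.594,0.0503; TIP=.173
E
python3 - <<'E'
from h import *
manip.move_gripper(0.0)
manip.reach([HX,HY,.16+TIP+.04],dq(0.085))
print(monitor.read_time_s(),monitor.read_position(),monitor.read_ee_rot(),monitor.read_q(),monitor.read_finger_gap())
f0=monitor.read_contact_force();print(f0)
for z in [.165,.160,.156,.152,.145,.138,.134,.132,.130]:
    manip.move_linear([HX,HY,z+TIP],feed=.05)
    f=monitor.read_contact_force();print(z,np.round(f-f0,1),round(monitor.read_position()[2]-TIP,4))
    if f[2]-f0[2]>30: break
save('scene','s1.png')
print(monitor.read_time_s())
E
```

```text
3.2917 [0.59399804 0.04943314 0.37312858] [1.11190510e-04 9.99126268e-01 4.17933051e-02 8.45614415e-05] [ 8.30766719e-02  2.62551352e-01  5.88270481e-02  1.36691222e+00
 -2.29169575e-04  1.57026202e+00] 0.00013044620432018947
[ 0.20757477 -1.01991913  0.91241275]
0.165 [-0.7  1.4 -0.2] 0.1652
0.16 [-0.7  0.9 -0.4] 0.1606
0.156 [0.9 1.7 4.2] 0.1568
0.152 [0.5 1.1 6.1] 0.1532
0.145 [-0.4  1.1  8.3] 0.1465
0.138 [-2.2  0.7 10. ] 0.1399
0.134 [-2.4  2.3 11.1] 0.1362
0.132 [-2.7  1.3 12.6] 0.1344
0.13 [-3.2  2.  12.6] 0.1325
6.275
```

Run:
```python
from h import *
for z in [.128,.126,.124,.122,.120]:
    manip.move_linear([HX,HY,z+TIP],feed=.05)
    f=monitor.read_contact_force();print(z,np.round(f,1),round(monitor.read_position()[2]-TIP,4))
    if f[2]>32: break
save('scene','s1.png')
manip.move_linear([HX,HY,.172+TIP],feed=.12); manip.hold(.5)
print(monitor.read_time_s())
im=save('scene','s2.png')
for a in('s1','s2'):
    s=cv2.imread(f'pics/{a}.png');cv2.imwrite(f'pics/{a}z.png',cv2.resize(s[150:270,250:400],None,fx=5,fy=5,interpolation=cv2.INTER_CUBIC))
```

```text
0.128 [-2.9 -0.8 14.9] 0.1306
0.126 [-7.2 -0.2 22.9] 0.1304
0.124 [-10.8  -0.6  33.5] 0.1302
8.125
```

View pics/s1z.png

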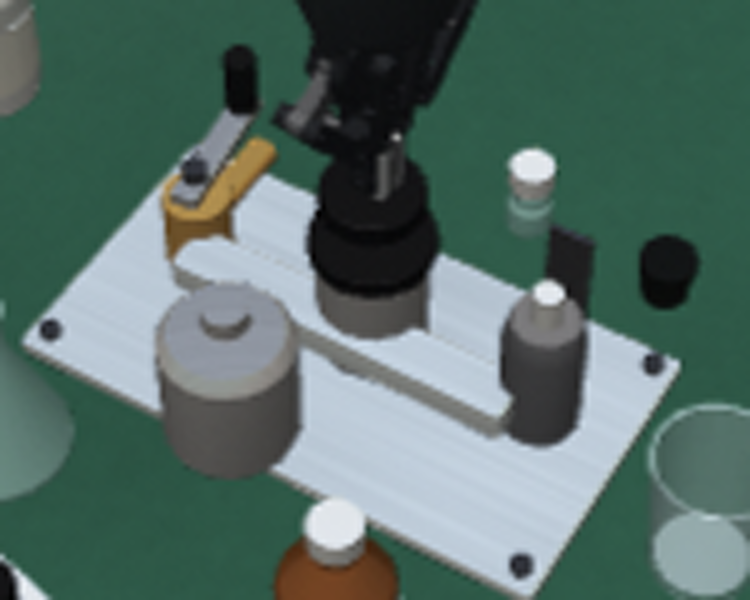

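View pics/s2z.png

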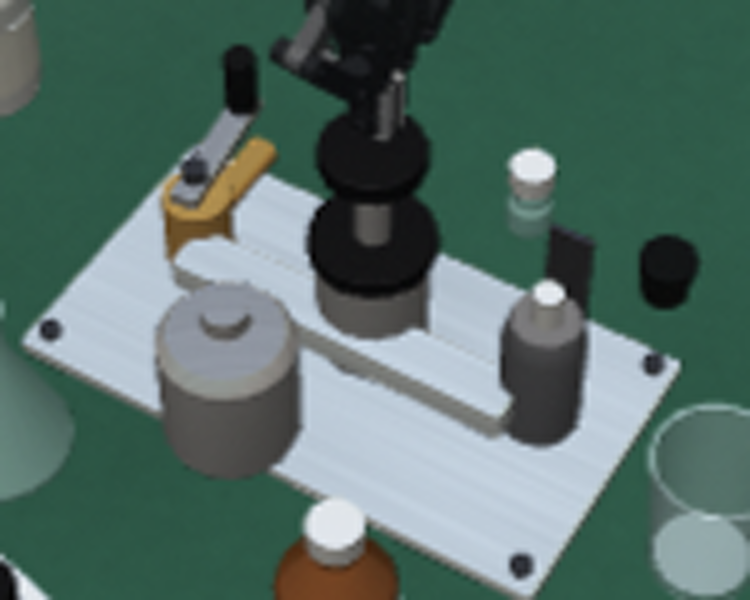

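Stroke 1 reached the bottom stop at 0.130 m. The pin's top rose from row ~302 to ~292 in the crop, and the head sprang back up. I'll repeat the stroke and track the pin.

```bash
cat >> h.py <<'E'
def pinrow(im,u0=350,u1=370,v0=180,v1=225):
    c=im[v0:v1,u0:u1].astype(int); m=((c.min(2)>185)).astype(np.uint8)
    n,l,st,ce=cv2.connectedComponentsWithStats(m)
    return [(ce[i]+[u0,v0]).round(2).tolist()+[int(st[i,4]),int(st[i,1])+v0] for i in range(1,n)]
E
python3 - <<'E'
from h import *
base=onz  # unused
for f in('s0','s1','s2'): print(f,pinrow(cv2.imread(f'pics/{f}.png')[:,:,::-1]))
print('pin proj .0945/.134',proj('scene',[.5735,.1475,.094]),proj('scene',[.5735,.1475,.134]))
for i in range(2,5):
    manip.move_linear([HX,HY,.1245+TIP],feed=.06); manip.hold(.15)
    f=monitor.read_contact_force();z=monitor.read_position()[2]-TIP
    manip.move_linear([HX,HY,.172+TIP],feed=.12); manip.hold(.5)
    im=save('scene',f's_{i}.png')
    print(i,np.round(f,1),round(z,4),monitor.read_time_s(),pinrow(im))
E
```

```text
s0 [[356.38, 182.72, 40, 180], [359.11, 210.42, 19, 209]]
s1 [[356.38, 182.72, 40, 180], [359.3, 208.35, 20, 207], [368.47, 219.74, 19, 215]]
s2 [[356.38, 182.72, 40, 180], [359.3, 208.35, 20, 207], [368.47, 219.74, 19, 215]]
pin proj .0945/.134 [358.47388145 211.6031038 ] [359.47001279 201.13511001]
2 [-10.6  -1.3  34.1] 0.1302 10.3667 [[356.38, 182.72, 40, 180], [359.63, 206.26, 19, 205], [368.44, 219.78, 18, 215]]
3 [-11.   -1.9  33.3] 0.1302 12.5583 [[356.38, 182.72, 40, 180], [359.89, 204.0, 19, 202], [368.5, 219.81, 16, 215]]
4 [-11.8  -1.3  32.8] 0.1303 14.75 [[356.38, 182.72, 40, 180], [360.0, 202.33, 18, 201], [368.5, 219.83, 18, 215]]
```

Run:
```python
from h import *
for i in range(5,9):
    manip.move_linear([HX,HY,.1245+TIP],feed=.06); manip.hold(.15)
    f=monitor.read_contact_force();z=monitor.read_position()[2]-TIP
    manip.move_linear([HX,HY,.172+TIP],feed=.12); manip.hold(.5)
    im=save('scene',f's_{i}.png')
    print(i,np.round(f,1),round(z,4),monitor.read_time_s(),pinrow(im))
    if i==6: pass
s=cv2.imread(f'pics/s_8.png');cv2.imwrite('pics/s_8z.png',cv2.resize(s[150:270,250:400],None,fx=5,fy=5,interpolation=cv2.INTER_CUBIC))
```

```text
5 [-11.3  -0.3  34.6] 0.1303 16.9417 [[356.38, 182.72, 40, 180], [360.0, 202.33, 18, 201], [368.47, 219.74, 19, 215]]
6 [-12.3  -0.8  34.5] 0.1302 19.1333 [[356.38, 182.72, 40, 180], [360.0, 202.33, 18, 201], [368.5, 219.83, 18, 215]]
7 [-10.5  -0.9  34. ] 0.1303 21.325 [[356.38, 182.72, 40, 180], [360.0, 202.33, 18, 201], [368.5, 219.83, 18, 215]]
8 [-12.   -1.2  34.2] 0.1302 23.5167 [[356.38, 182.72, 40, 180], [360.0, 202.33, 18, 201], [368.47, 219.74, 19, 215]]
```

View pics/s_8z.png

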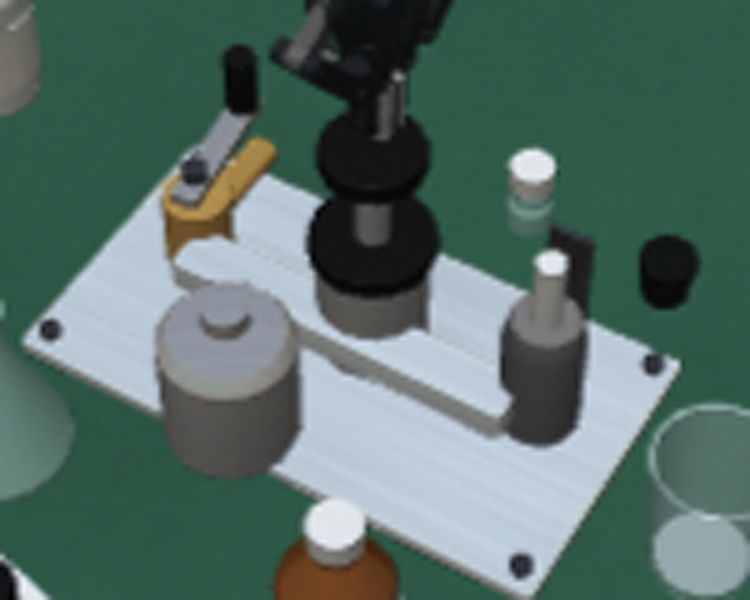

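The pin hasn't moved over strokes 4–8. It has risen about 31 mm from a start near 9 mm, so it is at its stop and level with the plate. Next is the lever.

```bash
cat >> h.py <<'E'
PV=np.array([.619,-.0565]); YAW=.225
def pose(th,d,opt,ztip=.087):
    u=YAW+np.pi+th; t=u+np.pi/2
    p=PV+.058*np.array([np.cos(u),np.sin(u)])-d*np.array([np.cos(t),np.sin(t)])
    a=t+opt*np.pi/2; a=(a+np.pi)%(2*np.pi)-np.pi
    return [float(p[0]),float(p[1]),ztip+TIP],dq(a)
E
python3 - <<'E'
from h import *
for o in(1,-1):
  for th in(.1,.8,1.57,1.7):
    q=manip.inverse_kinematics(*pose(th,.02,o)); print(o,th,np.round(pose(th,.02,o)[0],3),None if q is None else np.round(q,2))
E
```

```text
1 0.1 [ 0.558 -0.056  0.26 ] [-0.1   0.23 -0.23  1.11  0.    1.15]
1 0.8 [ 0.572 -0.096  0.26 ] [-0.17  0.26 -0.19  1.12  0.    0.38]
1 1.57 [ 0.612 -0.117  0.26 ] [-0.19  0.34 -0.08  1.15  0.   -0.41]
1 1.7 [ 0.62  -0.118  0.26 ] [-0.19  0.36 -0.06  1.15  0.   -0.54]
-1 0.1 [ 0.558 -0.056  0.26 ] [-0.1   0.23 -0.23  1.11  0.   -2.  ]
-1 0.8 [ 0.572 -0.096  0.26 ] [-0.17  0.26 -0.19  1.12  0.   -2.76]
-1 1.57 [ 0.612 -0.117  0.26 ] [-0.19  0.34 -0.08  1.15  0.    2.73]
-1 1.7 [ 0.62  -0.118  0.26 ] [-0.19  0.36 -0.06  1.15  0.    2.6 ]
```

Run:
```python
from h import *
manip.move_linear([HX,HY,.21+TIP],feed=.15)
manip.reach(*pose(.1,.036,1,.19))
p,o=pose(.1,.036,1); manip.move_linear(p,feed=.12)
print(monitor.read_time_s(),np.round(monitor.read_position(),4),np.round(monitor.read_contact_force(),1))
save('scene','l0.png');save('top','l0t.png')
a=cv2.imread('pics/l0.png')[140:240,250:350];b=cv2.imread('pics/l0t.png')[150:250,320:420]
cv2.imwrite('pics/l0z.png',cv2.resize(np.hstack([a,b]),None,fx=4,fy=4,interpolation=cv2.INTER_CUBIC))
```

```text
25.4167 [ 0.5529 -0.0408  0.2608] [-0.4  0.7 -0.1]
```

View pics/l0z.png

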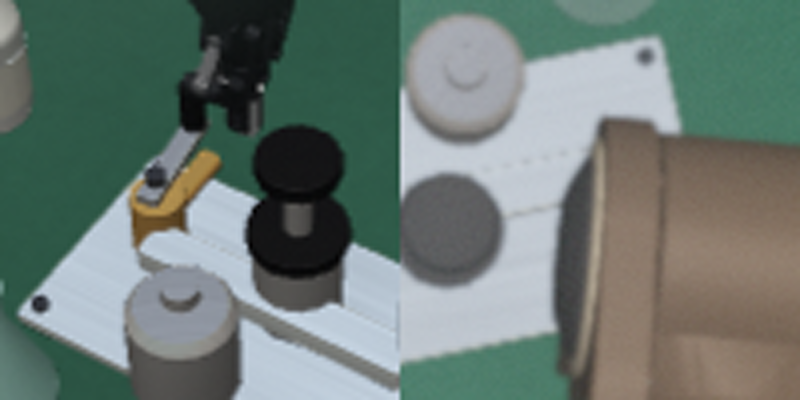

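Run:
```python
from h import *
f0=np.array(monitor.read_contact_force())
for th,d in [(.1,.024)]+[(x,.020) for x in (.2,.38,.56,.74,.92,1.10,1.28,1.42,1.52,1.57,1.60,1.63,1.66,1.69,1.72,1.75)]:
    p,o=pose(th,d,1)
    manip.move_linear(p,feed=.06 if th<1.5 else .03,ori=o)
    f=np.array(monitor.read_contact_force())-f0
    t=YAW+th-np.pi/2; ft=f[0]*np.cos(t)+f[1]*np.sin(t)
    print(th,np.round(f,1),'tang',round(ft,1),round(monitor.read_time_s(),1))
    if th<1.45 and np.linalg.norm(f)>12: break
    if th>1.5 and ft<-7: break
save('scene','l1.png')
a=cv2.imread('pics/l1.png')[140:240,250:350]
cv2.imwrite('pics/l1z.png',cv2.resize(a,None,fx=5,fy=5,interpolation=cv2.INTER_CUBIC))
```

```text
0.1 [ 0.3 -0.8  0.3] tang 0.8 25.9
0.2 [ 0.7 -1.1 -0.1] tang 1.2 26.2
0.38 [ 0.3 -1.9 -0.1] tang 1.7 26.5
0.56 [ 1.1 -1.4 -0.8] tang 1.8 26.9
0.74 [ 1.2 -0.8 -1.5] tang 1.4 27.2
0.92 [ 0.6 -1.2 -0.3] tang 1.0 27.5
1.1 [-0.6 -2.1  0. ] tang -0.1 27.9
1.28 [-0.1 -0.5 -0.2] tang -0.0 28.2
1.42 [ 0.  -1.2  0.5] tang -0.0 28.5
1.52 [ 1.4 -0.4 -0.1] tang 1.3 28.8
1.57 [ 0.2 -0.6 -0.1] tang 0.1 29.1
1.6 [ 0.4 -1.8 -0.1] tang -0.0 29.3
1.63 [-4.6 -2.   1.9] tang -5.0 29.6
1.66 [-10.1  -3.3   5.8] tang -10.6 29.8
```

View pics/l1z.png

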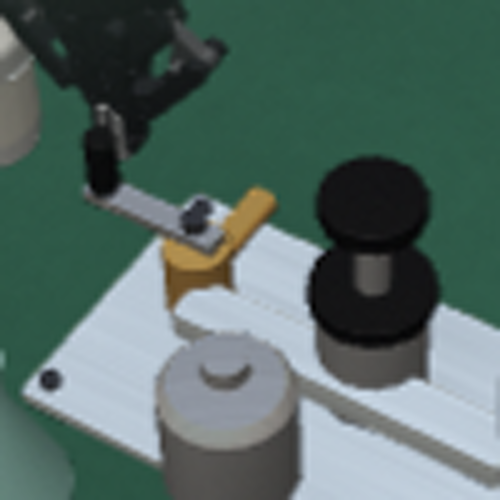

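The lever is at its stop: tangential force rose to about 10 N and the bar lies square across the nozzle. I'll back off, lift clear, and check.

Run:
```python
from h import *
p,o=pose(1.60,.045,1); manip.move_linear(p,feed=.08)
p[2]=.25+TIP; manip.move_linear(p,feed=.15)
manip.reach([.25,-.42,.405],dq(-1.0))
manip.hold(.3)
print(monitor.read_time_s(),np.round(monitor.read_contact_force(),1))
im=save('scene','e.png');save('top','et.png');print(pinrow(im))
a=cv2.imread('pics/e.png')[150:270,250:400];b=cv2.imread('pics/et.png')[140:260,260:410]
cv2.imwrite('pics/ez.png',cv2.resize(np.vstack([a,b]),None,fx=2.5,fy=2.5,interpolation=cv2.INTER_CUBIC))
cv2.imwrite('pics/eb.png',cv2.resize(b,None,fx=5,fy=5,interpolation=cv2.INTER_CUBIC))
```

```text
33.7167 [0.6 0.3 0.9]
[[356.38, 182.72, 40, 180], [360.0, 202.33, 18, 201]]
```

View pics/ez.png

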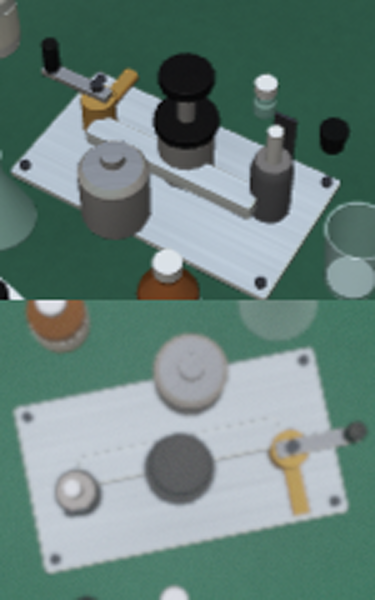

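View pics/eb.png

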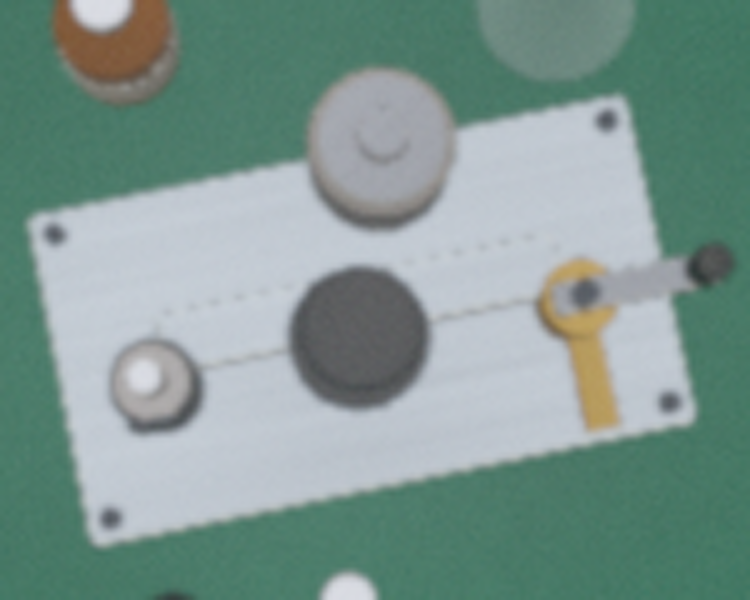

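View pics/et.png

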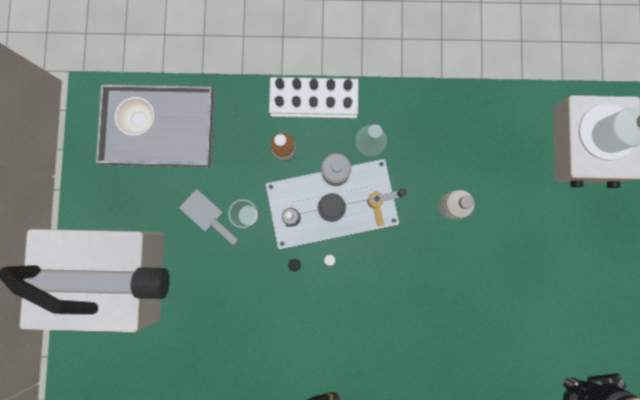

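Run:
```python
from h import *
f=lambda x,y,ox,oy:((x+.5)/5-.5+ox,(y+.5)/5-.5+oy)
post=onz('top',f(712,261,260,140),.113);d=post[:2]-PV;print(post,np.linalg.norm(d),np.arctan2(d[1],d[0])+np.pi-YAW)
print(tri(ray('top',f(144,374,260,140)),ray('scene',(360.0,202.33-.3))))
a,b=cv2.imread('pics/t0.png'),cv2.imread('pics/et.png')
m=(cv2.absdiff(a,b).max(2)>40).astype(np.uint8);n,l,st,c=cv2.connectedComponentsWithStats(m)
print([s.tolist() for s in st[1:] if s[4]>5])
workorder.finish_job();print(monitor.read_time_s())
```

```text
[ 0.63366432 -0.11139831  0.113     ] 0.056823118960819194 1.6068199971205201
(array([0.57398415, 0.14840803, 0.13191534]), np.float64(0.0020559566236457772))
[[393, 191, 13, 8, 49], [372, 193, 6, 3, 14], [379, 195, 4, 6, 15], [370, 197, 4, 6, 16], [375, 202, 16, 24, 131], [563, 373, 77, 27, 1395], [319, 391, 14, 9, 40], [334, 390, 21, 10, 135]]
the job is handed in; nothing more can be done
the job is handed in; nothing more can be done
```

The job is done and handed in. The pin is fully out, the lever is against its stop across the nozzle, and the arm is drawn clear. My last clock reading was 33.7 s, just before handing in.

- **Strokes:** I made eight full strokes with the closed fingertips. Each was pressed to the bottom stop (tip at about 0.130 m, about 34 N) and let spring fully up before the next.
- **Pin:** It stopped rising after stroke 4, and strokes 5–8 left it unchanged. Measured from two views, its top is at 0.132 m against 0.134 m nominal, within the 2 mm calibration, and it looks level with the sight plate.
- **Lever:** I pushed it by its post until it met its stop at about 10 N, then backed off and lifted clear. The image gives 1.61 rad against 1.571 nominal, which is within measuring error for a point this small.
- **Other things on the bench:** Comparing the top view before and after, only the lever, valve area and arm changed. The bystanders stand where they were.

The two-view rays for the pin's top missed each other by about 2 mm, again within the calibration. No other check disagreed.

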